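# Swap the sample carousel on the bench sampler

## Robot

A 6-joint arm with a two-finger parallel gripper is mounted at the origin on the work surface. World frame = base frame: x ahead of the robot, y to its left, z up, the work surface at z = 0. Lengths are in m, angles in rad, forces in N, time in s.
With the tool pointing down it reaches from about 0.3 to 1 m from the base axis. Payload 5.1 kg.
Tool frame: the origin (TCP) lies at the very end of the fingers, on their centre line; the grasp point (between the pads) lies 19 mm behind it; z points along the fingers, y is the line along which they close (so a half turn about z gives the same grasp; the last joint's range is limited). The gripper opens to 95 mm and grips with 3 to 60 N. Pads are 20 mm wide; open, the fingers measure 119 mm over their backs; the gripper's body (75 mm by 180 mm) begins 59 mm behind the grasp point.
Start: joints at [-1.231, 0.124, 1.65, -0, 1.367, -0.083], TCP at [0.267, -0.593, 0.215] pointing down, gripper open.
Joint ranges: [-2.61, 2.61], [-1.02, 2.33], [0.03, 2.71], [-1.35, 4.49], [0.32, 2.68], [-2.91, 2.91]. Speed limits (rad/s): [2.57, 2.57, 3.14, 3.14, 3.14, 3.14].

## Interface

Orientations are given as a unit quaternion [x, y, z, w].
In Python, from workcell import manip gives the robot as it stands.
- The arm moves only by the tool send_rows, never from a script. Its argument "commands" is text: rows parted by semicolons, each of 7 numbers parted by spaces: the shift along the tool's x, y, z in mm, then the turn, a rotation vector about the tool's x, y, z in degrees, then the opening in per cent of the stroke, from 0 (shut) to 100 (fully open). A call has 1 to 10 rows; each row is the pose to reach, as a shift and turn from the pose commanded when the call began, along the tool's axes at that moment; what a row does not reach only later rows make up. A row lasts 1/12 s, in which the tool goes at most 41.7 mm and 7.16 degrees, less where a joint would pass 70% of its speed; a pose out of reach is approached as far as the arm can. A call with a gripper value outside its range is refused whole. The fingers move at their own pace and stop on an object; "force" is the grip in N (left out, the last holds). Time passes only in rows, so rows that repeat a pose let the fingers close. It gives the time, the measured TCP pose, the force, the opening and the grip force at its end, in the units of the state.
- manip.read_state(): the state, without advancing time (a new reading comes with each control period).
- manip.get_image(name): name is "side" or "top" or "wrist"; returns a dict with "frame" (420x560x3 uint8, red, green, blue), "intrinsics" (3x3 intrinsics, pixels), "R" (3x3) and "t" (3): a world point X has camera coordinates R X + t. Camera axes: x right, y down, z forward; pixel columns grow to the right and rows downward; lengths in m; the calibration is good to about 2 mm. A picture is of the moment at which its call begins. There is no depth.
- manip.sign_off(): hands the job in; it is judged then, once.
The state is a dict: "clock": time; "qpos": joint angles; "joint_vel": joint speeds; "joint_efforts": joint torques, N m; "position": TCP position; "tool_rot": TCP orientation; "force": force on the tool from outside, world axes, zero at the start; "torque": the same for the moment, N m; "grip_width": opening from 0.0 (shut) to 1.0 (fully open); "gripper_force": force on a finger pad.
Only numpy, scipy, OpenCV 4.12 (cv2) and the standard library are available. Lean on these libraries where they do the work, as an engineer would, in place of code of your own. Each camera call takes 0.05 s, during which the arm holds its last target. There are 200 camera calls.

## Task

Lift the used grey carousel off the sampler's studs and set it down flat in the yellow tray. Then turn the fresh white carousel so that its three holes match the studs, slide it on fully home and let go. Keep both carousels level so the cups do not spill, and leave the other things on the bench standing where they are.

Things in the scene. Friction and masses are not known exactly. Their poses are not given: they have to be found in the camera images.
- used: the used carousel, grey, red-capped cups, at the start on the sampler's studs: spoked wheel 136 mm in diameter, 200 to 350 g; rim 8 mm thick with ten cups up to 26 mm above the underside. Three eyes 10 mm thick with 13 mm through holes at radius 42 mm, at 0 (the orange eye), 90 and 210 degrees anticlockwise from its x, seen from above. Origin: centre of the flat underside; z up
- fresh: the fresh carousel, white, blue-capped cups, lying on the black stand, turned any way: spoked wheel 136 mm in diameter, 200 to 350 g; rim 8 mm thick with ten cups up to 26 mm above the underside. Three eyes 10 mm thick with 13 mm through holes at radius 42 mm, at 0 (the orange eye), 90 and 210 degrees anticlockwise from its x, seen from above. Origin: centre of the flat underside; z up
- used_handle (a point): middle of the used carousel's grip bar, 55 mm above the underside; axes as the carousel. The bar is 50 mm long (along x) by 16 mm wide (along y), spans 40 to 66 mm above the underside on a thin central post, and its +x end is orange
- fresh_handle (a point): middle of the fresh carousel's grip bar, 55 mm above the underside; axes as the carousel. The bar is 50 mm long (along x) by 16 mm wide (along y), spans 40 to 66 mm above the underside on a thin central post, and its +x end is orange
- hub (a point): the sampler's hub: centre of the top of its dark metal deck (110 mm in diameter, top 60 mm above the table), z up. A carousel fits one way only, its x along this x, its orange eye on the orange stud; it is home when its underside is on the deck (its origin at this point). The fixed round white housing is 176 mm in diameter, 48 mm tall
- stud (a point): foot of the sampler's orange stud, on the deck, 42 mm along the hub's x from its centre. Two white studs like it stand at the same radius, 90 and 210 degrees anticlockwise seen from above. Each is 10 mm in diameter and 16 mm tall, the top 6 mm tapering to 4 mm
- tray_in (a point): the yellow tray for used carousels, fixed, 165 x 165 mm outside, walls 5 mm thick and 22 mm tall: this point is the centre of its inner floor, 5 mm above the table, axes along its sides
- stand: the fixed black rubber disc, 132 mm in diameter and 14 mm tall, on which the fresh carousel starts; origin: centre of its underside
- reagent: bystander: amber reagent bottle, 56 mm diameter, 150 mm tall; stands loose and upright; origin: centre of its underside
- diluent: bystander: white bottle with blue cap, 60 mm diameter, 165 mm tall; stands loose and upright; origin: centre of its underside
- control_jar: bystander: white jar with orange lid, 60 mm diameter, 75 mm tall; stands loose and upright; origin: centre of its underside
- tip_box: bystander: blue box with clear lid, 70 x 50 mm, 57 mm tall; stands loose and upright; origin: centre of its underside
- small_rack: bystander: blue rack with yellow-capped tubes, 48 x 48 mm, 86 mm tall; stands loose and upright; origin: centre of its underside
- wash: bystander: tall green wash bottle, 70 mm diameter, 230 mm tall, the tallest loose thing; stands loose and upright; origin: centre of its underside
- timer: bystander: small bench timer, 60 x 50 mm, 40 mm tall; stands loose and upright; origin: centre of its underside
Mind the look-alikes: they are no part of the job. Of the things that look like the part that bears tray_in, the larger one is meant.

How it is judged:
By the outcome, as a careful person would: the job done as asked, in the order asked, and still so for the second after the job is handed in, with the robot touching nothing.
It also fails if it takes over 67 s, if anything falls off the work surface, if the arm or the gripper's body presses on something with over 40 N, if the wrist force passes 120 N, or if a joint passes its speed limit or range.

## Working session

There is one attempt and no reset: what is moved stays moved. The work goes in short steps, Python scripts to look and compute and a tool call to move; the robot and the scene stay as the last step left them, time stands still between calls to the robot, and variables do not carry over. Pictures are saved under pics/ and viewed, at most 10 in all, crops included, and the job is handed in when it is done.

Besides the shell and the picture viewer there is one more tool, called after "Request:" as name(argument=value, ...) on one line, values as JSON. send_rows: Moves the arm, as the interface text tells. Its arguments: {"type":"object","properties":{"commands":{"type":"string"},"force":{"type":"number"}},"required":["commands"]}

```bash
mkdir -p pics
cat > h.py <<'E'
import numpy as np, cv2
from workcell import manip
def grab(n):
    d=manip.get_image(n); return d['frame'],np.array(d['intrinsics']),np.array(d['R']),np.array(d['t'])
def save(f,p): cv2.imwrite('pics/'+p,cv2.cvtColor(f,cv2.COLOR_RGB2BGR))
def ray(uv,K,R,t):
    d=R.T@np.linalg.solve(K,[uv[0],uv[1],1.]); return -R.T@t,d
def onz(uv,z,K,R,t):
    c,d=ray(uv,K,R,t); return c+d*(z-c[2])/d[2]
def proj(X,K,R,t):
    p=K@(R@np.asarray(X,float)+t); return p[:2]/p[2]
E
python3 - <<'E'
from h import *
for n in('top','side'):
    f,K,R,t=grab(n); save(f,n+'0.png'); np.savez(n+'0.npz',f=f,K=K,R=R,t=t); print(n,-R.T@t,K[0,0],R[2])
print(manip.read_state())
E
```

```text
top [0.38278898 0.05976738 1.45966955] 484.26467471171725 [ 0.0990784  -0.00673514 -0.99505684]
side [-7.96893924e-05  7.93225153e-01  8.45165493e-01] 454.217628430838 [ 0.42939567 -0.6353098  -0.6418729 ]
{'clock': 0.1, 'qpos': array([-1.23063551e+00,  1.24415491e-01,  1.65151155e+00, -3.97792290e-05,
        1.36749440e+00, -8.25849863e-02]), 'joint_vel': array([ 2.01956925e-04,  3.78296283e-05, -3.53050119e-03,  8.47707215e-04,
        1.87967440e-04, -5.84162176e-04]), 'joint_efforts': array([ 4.50334528e-04, -4.18878722e+01, -3.61097395e+01,  7.77229713e-02,
        4.61439730e-02, -6.69533097e-05]), 'position': array([ 0.26645417, -0.59225144,  0.21354106]), 'tool_rot': array([ 9.77742543e-01,  2.09806300e-01, -1.36753010e-04, -9.04322720e-04]), 'force': array([-0.40789609, -0.01572308,  0.63931249]), 'torque': array([ 0.0364221 , -0.0044613 ,  0.00787164]), 'gripper_force': 0.0, 'grip_width': 1.0000693243100265}
```

View pics/top0.png

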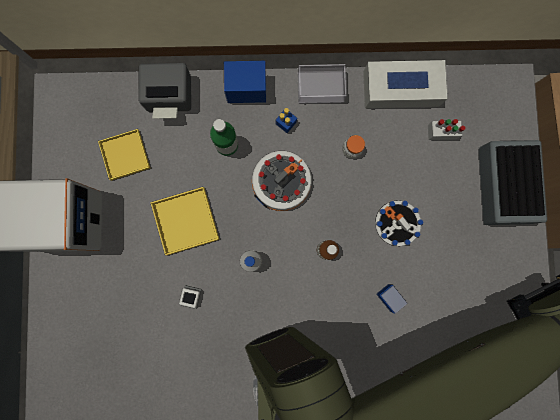

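View pics/side0.png

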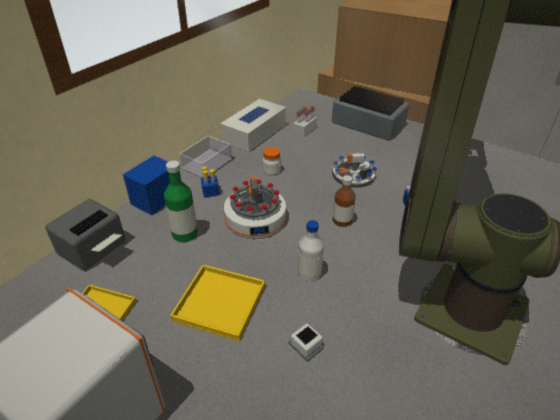

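The yellow trays are at px (185,221) and (124,154) in the top view. The first is the larger, so it is the one meant. The used carousel (red caps) is at (282,180) and the fresh one (blue caps) is at (399,223). I'll check these with an enlarged crop and measure by masks.

Run:
```python
from h import *
D=np.load('top0.npz'); f,K,R,t=[D[k] for k in('f','K','R','t')]
z=lambda c,r,s: cv2.resize(f[c[1]-r:c[1]+r,c[0]-r:c[0]+r],(s,s),interpolation=cv2.INTER_CUBIC)
a=np.hstack([z((282,180),36,400),z((399,223),36,400)]); 
b=cv2.resize(f[125:260,95:225],(193,200)); b=np.hstack([b,np.zeros((200,607,3),np.uint8)])
save(np.vstack([a,b]),'crop.png')
hsv=cv2.cvtColor(f,cv2.COLOR_RGB2HSV); H,S,V=hsv[...,0].astype(int),hsv[...,1],hsv[...,2]
def comps(m,mn,box=None):
    n,l,s,c=cv2.connectedComponentsWithStats(m.astype(np.uint8))
    return [(c[i].round(1),s[i][4],l==i) for i in range(1,n) if s[i][4]>=mn]
for c,a,m in comps((abs(H-25)<7)&(S>130)&(V>90),300):
    cn=max(cv2.findContours(m.astype(np.uint8),0,2)[0],key=cv2.contourArea)
    P=cv2.approxPolyDP(cv2.convexHull(cn),5,True)[:,0]
    W=np.array([onz(p,.022,K,R,t)[:2] for p in P]); print('tray',c,a,len(P),W.round(4).tolist(),W.mean(0).round(4), np.linalg.norm(np.diff(W,axis=0),axis=1).round(3))
or_=(H>5)&(H<17)&(S>170)&(V>110)
for c,a,m in comps(or_,4): print('orange',c,a)
sub=lambda c,r: (np.hypot(*(np.indices(f.shape[:2])[::-1]-np.array(c)[:,None,None]))<r)
red=((H<4)|(H>174))&(S>150)&(V>60)&sub((282,180),34)
blue=(H>100)&(H<125)&(S>120)&(V>60)&sub((399,223),30)
for nm,m,zz in(('red',red,.06+.026),('blue',blue,.014+.026)):
    C=[c for c,a,_ in comps(m,4)]; W=np.array([onz(c,zz,K,R,t)[:2] for c in C])
    A=np.c_[2*W,np.ones(len(W))]; s=np.linalg.lstsq(A,(W**2).sum(1),rcond=None)[0]; r=np.sqrt(s[2]+s[0]**2+s[1]**2)
    print(nm,len(C),s[:2].round(4),r.round(4),(np.hypot(*(W-s[:2]).T)-r).round(4),np.degrees(np.arctan2(*(W-s[:2]).T[::-1])).round(1))
```

```text
tray [124.  154.4] 1589 4 [[0.7736, 0.4528], [0.6563, 0.4191], [0.6222, 0.5356], [0.7389, 0.5702]] [0.6977 0.4944] [0.122 0.121 0.122]
tray [185.3 221. ] 2908 4 [[0.5922, 0.2544], [0.4387, 0.2111], [0.3949, 0.3679], [0.5502, 0.4097]] [0.494  0.3108] [0.159 0.163 0.161]
orange [355.5 143.7] 241
orange [290.8 168. ] 68
orange [ 66. 190.] 23
orange [389.9 212.3] 65
orange [ 65.  230.5] 40
orange [398.8 216. ] 26
red 10 [0.606 0.02 ] 0.0598 [ 0.0003  0.0001 -0.0004 -0.0002  0.      0.0002  0.     -0.0003  0.0003
 -0.0001] [   7.7  -27.9   44.   -63.9   79.4  -99.8  115.3 -135.6  151.6 -172.2]
blue 10 [ 0.4728 -0.325 ] 0.0601 [ 0.0004 -0.0002  0.0006 -0.0007 -0.0004  0.     -0.0003  0.0007 -0.0001
 -0.0001] [  19.4  -17.3   55.7  -53.    91.3  -90.   127.7 -125.6 -161.9  163.1]
```

View pics/crop.png

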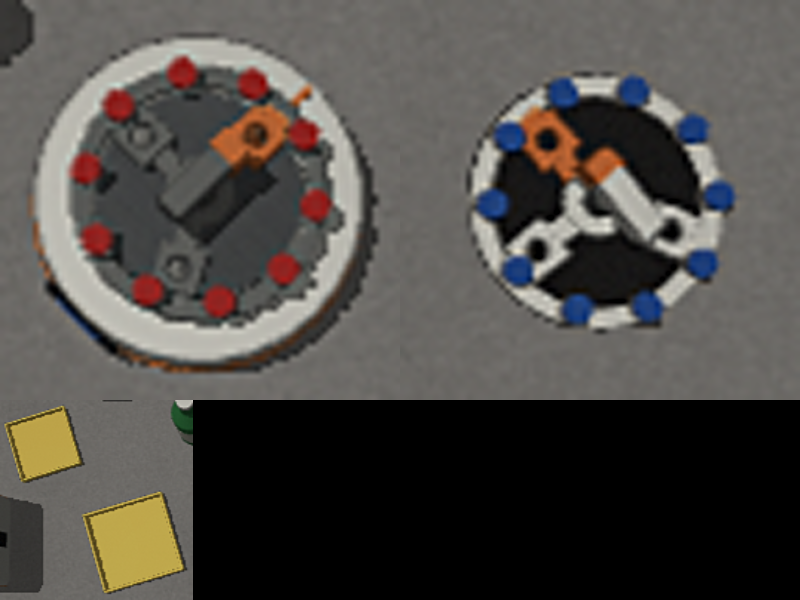

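The crop shows the used carousel (left) with its orange eye up-right at crop (256,134), and the fresh one with its eye up-left at crop (548,138). The larger tray, bottom left, is confirmed as the target.

Run:
```python
from h import *
from scipy.spatial.transform import Rotation as Ro
D=np.load('top0.npz'); f,K,R,t=[D[k] for k in('f','K','R','t')]
for nm,c0,x0,zz,cs,off in(('used',(.606,.02),246,.07,[(256,134),(142,133),(180,265)],144),('fresh',(.4728,-.325),363,.024,[(148,138),(138,248),(270,228)],187)):
    for (u,v),a in zip(cs,(0,90,210)):
        W=onz((x0+u*.18-.41,off+v*.18-.41),zz,K,R,t)[:2]-c0; print(nm,np.hypot(*W).round(4),(np.degrees(np.arctan2(W[1],W[0]))-a).round(1))
for n,p,zz in(('reagent',(332,250),.15),('diluent',(250,261),.165),('wash',(220,126),.23),('jar',(355.5,143.7),.075),('rack',(287,114),.086),('timer',(190,297),.04),('tip',(394,296),.057)): print(n,onz(p,zz,K,R,t)[:2].round(3))
s=manip.read_state(); print(Ro.from_quat(s['tool_rot']).as_matrix().round(3))
```

```text
used 0.0429 -44.7
used 0.0437 -47.6
used 0.0394 -46.5
fresh 0.0424 36.3
fresh 0.0413 36.7
fresh 0.0411 -322.2
reagent [ 0.395 -0.109]
diluent [0.37  0.112]
wash [0.721 0.181]
jar [ 0.703 -0.198]
rack [0.792 0.   ]
timer [0.269 0.292]
tip [ 0.261 -0.294]
[[ 0.912  0.41  -0.001]
 [ 0.41  -0.912  0.002]
 [ 0.    -0.002 -1.   ]]
```

```bash
cat >> h.py <<'E'
from scipy.spatial.transform import Rotation as Ro
def go(x,y,z,yaw):
    s=manip.read_state(); T=Ro.from_quat(s['tool_rot']); M=T.as_matrix()
    c,n=np.cos(np.radians(yaw)),np.sin(np.radians(yaw))
    G=np.array([[c,n,0],[n,-c,0],[0,0,-1.]])
    print('t',round(s['clock'],2),'pos',s['position'].round(4),'yaw',np.degrees(np.arctan2(M[1,0],M[0,0])).round(2),'F',s['force'].round(1),'w',round(s['grip_width'],3))
    print('shift mm',(M.T@(np.array([x,y,z])-s['position'])*1e3).round(1),'turn deg',np.degrees((T.inv()*Ro.from_matrix(G)).as_rotvec()).round(2))
E
python3 -c "
from h import *
go(.606,.02,.21,-46.2)"
```

```text
t 0.1 pos [ 0.2665 -0.5923  0.2135] yaw 24.22 F [-0.4 -0.   0.6] w 1.0
shift mm [ 560.8 -419.     4.4] turn deg [-1.000e-01  6.000e-02  7.042e+01]
```

Request:
send_rows(commands="561 -419 3 0 0 70.4 60;561 -419 3 0 0 70.4 60;561 -419 3 0 0 70.4 60;561 -419 3 0 0 70.4 60;561 -419 3 0 0 70.4 60;561 -419 3 0 0 70.4 60;561 -419 3 0 0 70.4 60;561 -419 3 0 0 70.4 60;561 -419 3 0 0 70.4 60;561 -419 3 0 0 70.4 60")

```text
clock: 0.93
position: [0.4594, -0.2451, 0.2126]
tool_rot: [0.927, -0.375, -0.0, -0.0]
force: [-0.5, 0.4, -0.3]
grip_width: 0.599
gripper_force: 0.0
```

```bash
python3 -c "
from h import *
go(.606,.02,.21,-46.2)"
```

```text
t 0.93 pos [ 0.4594 -0.2451  0.2126] yaw -44.08 F [-0.5  0.4 -0.3] w 0.599
shift mm [ -79.2 -292.4    2.6] turn deg [0.   0.02 2.12]
```

Request:
send_rows(commands="-74 -273 0 0 0 0 60;-74 -273 0 0 0 0 60;-74 -273 0 0 0 0 60;-74 -273 0 0 0 0 60;-74 -273 0 0 0 0 60;-74 -273 0 0 0 0 60;-74 -273 0 0 0 0 60;-74 -273 0 0 0 0 60;-74 -273 0 0 0 0 60;-74 -273 0 0 0 0 60")

```text
clock: 1.77
position: [0.5941, 0.0012, 0.2124]
tool_rot: [0.928, -0.373, -0.001, 0.0]
force: [-0.4, -0.7, -0.3]
grip_width: 0.601
gripper_force: 0.0
```

```bash
python3 -c "
from h import *
go(.606,.02,.096,-46.2)
f,K,R,t=grab('wrist'); save(f,'w1.png'); np.savez('w1.npz',f=f,K=K,R=R,t=t); print(-R.T@t,R[2],proj([.606,.02,.126],K,R,t))"
```

```text
t 1.77 pos [0.5941 0.0012 0.2124] yaw -43.74 F [-0.4 -0.7 -0.3] w 0.601
shift mm [ -4.3 -22.  116.3] turn deg [0.06 0.04 2.46]
[ 0.64251782 -0.04411976  0.38210185] [-0.17063117  0.16249559 -0.9718437 ] [245.48860477 223.22900215]
```

View pics/w1.png

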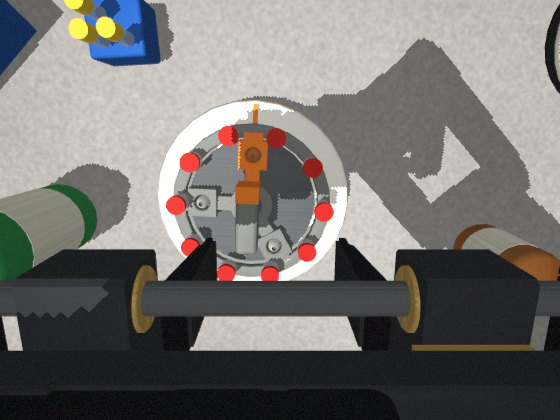

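The wrist view shows the bar at about (247,215) with its orange end up, between the fingers and slightly left of them. All ten red caps are visible.

```bash
cat >> h.py <<'E'
def cups(f,K,R,t,col,zz,c0):
    hsv=cv2.cvtColor(f,cv2.COLOR_RGB2HSV); H,S,V=hsv[...,0].astype(int),hsv[...,1],hsv[...,2]
    m=((H<4)|(H>174)) if col=='red' else (H>100)&(H<125)
    m=(m&(S>150)&(V>60)).astype(np.uint8)
    n,l,s,c=cv2.connectedComponentsWithStats(m)
    W=np.array([onz(c[i],zz,K,R,t)[:2] for i in range(1,n) if s[i][4]>=60])
    W=W[abs(np.hypot(*(W-c0).T)-.06)<.008]
    A=np.c_[2*W,np.ones(len(W))]; q=np.linalg.lstsq(A,(W**2).sum(1),rcond=None)[0]
    d=(W-q[:2])@[1,1j]; ph=np.degrees(np.angle((d**10).sum()))/10
    print(col,len(W),'centre',q[:2].round(4),'r',np.sqrt(q[2]+q[0]**2+q[1]**2).round(4),'yaw mod36',(ph-18).round(2))
E
python3 -c "
from h import *
D=np.load('w1.npz'); a=[D[k] for k in('f','K','R','t')]
cups(*a,'red',.086,(.606,.02))"
```

```text
red 10 centre [0.6071 0.0186] r 0.0599 yaw mod36 -10.57
```

Request:
send_rows(commands="-4 -22 40 0 0 2.4 60;-4 -22 40 0 0 2.4 60;-4 -22 40 0 0 2.4 60;-4 -22 40 0 0 2.4 60;-4 -22 40 0 0 2.4 60")

```text
clock: 2.23
position: [0.6072, 0.0188, 0.1745]
tool_rot: [0.92, -0.392, 0.001, -0.0]
force: [0.2, 0.1, -0.3]
grip_width: 0.6
gripper_force: 0.0
```

```bash
python3 -c "
from h import *
go(.606,.02,.096,-46.2)
f,K,R,t=grab('wrist');cups(f,K,R,t,'red',.086,(.606,.02))"
```

```text
t 2.23 pos [0.6072 0.0188 0.1745] yaw -46.21 F [ 0.2  0.1 -0.3] w 0.6
shift mm [-1.8  0.1 78.5] turn deg [-0.06 -0.09 -0.01]
red 7 centre [0.6081 0.017 ] r 0.0587 yaw mod36 -9.77
```

Request:
send_rows(commands="-1 0 25 0 0 0 60;-1 0 45 0 0 0 60;-1 0 60 0 0 0 60;-1 0 70 0 0 0 60;-1 0 77 0 0 0 60;-1 0 77 0 0 0 60;-1 0 77 0 0 0 60")

```text
clock: 2.87
position: [0.6067, 0.0204, 0.0969]
tool_rot: [0.92, -0.392, 0.001, -0.0]
force: [0.2, -0.3, -0.1]
grip_width: 0.602
gripper_force: 0.0
```

Request:
send_rows(commands="0 0 0 0 0 0 30;0 0 0 0 0 0 10;0 0 0 0 0 0 0;0 0 0 0 0 0 0;0 0 0 0 0 0 0;0 0 0 0 0 0 0;0 0 0 0 0 0 0", force=30)

```text
clock: 3.45
position: [0.606, 0.0205, 0.0961]
tool_rot: [0.92, -0.392, -0.0, 0.0]
force: [-0.5, 0.0, 0.9]
grip_width: 0.175
gripper_force: 30.0
```

```bash
python3 -c "
from h import *
go(.607,.0186,.196,-46.5); print(manip.read_state()['gripper_force'],manip.read_state()['torque'])"
```

```text
t 3.45 pos [0.606  0.0205 0.0961] yaw -46.16 F [-0.5  0.   0.9] w 0.175
shift mm [  2.    0.6 -99.9] turn deg [0.04 0.   0.34]
30.034615695476532 [-0.03682105  0.15135782 -0.03048509]
```

Request:
send_rows(commands="0 0 -4 0 0 0 0;0 0 -8 0 0 0 0;0 0 -13 0 0 0 0;0 0 -19 0 0 0 0;0 0 -30 0 0 0 0;0 0 -45 0 0 0 0;0 0 -60 0 0 0 0;0 0 -70 0 0 0 0;0 0 -75 0 0 0 0;0 0 -75 0 0 0 0")

```text
clock: 4.28
position: [0.6072, 0.0206, 0.1733]
tool_rot: [0.92, -0.392, 0.002, -0.001]
force: [0.3, -0.1, -2.1]
grip_width: 0.171
gripper_force: 30.0
```

```bash
python3 -c "
from h import *
go(.494,.311,.171,15.6)
f,K,R,t=grab('wrist'); save(f,'w2.png'); cups(f,K,R,t,'red',.161,(.606,.02))"
```

```text
t 4.28 pos [0.6072 0.0206 0.1733] yaw -46.16 F [ 0.3 -0.1 -2.1] w 0.171
shift mm [-287.9 -119.4    1.8] turn deg [-4.000e-02 -2.100e-01 -6.176e+01]
red 6 centre [0.609  0.0201] r 0.0604 yaw mod36 -10.42
```

View pics/w2.png

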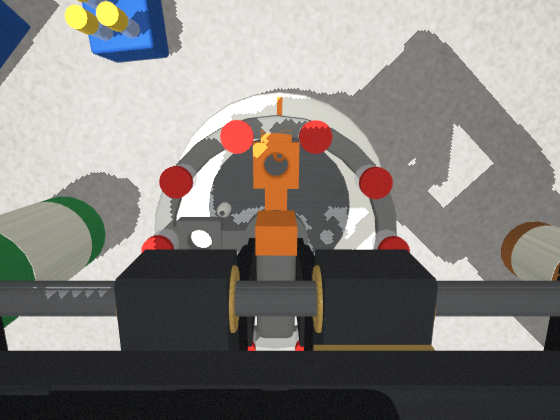

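The used carousel is in the gripper, free of the studs and level, with its orange eye at (276,165).

Request:
send_rows(commands="-10 -4 0 0 0 -2 0;-35 -15 0 0 0 -7 0;-65 -27 0 0 0 -13 0;-96 -40 0 0 0 -19 0;-128 -53 0 0 0 -26 0;-160 -66 0 0 0 -33 0;-192 -80 0 0 0 -40 0;-224 -93 0 0 0 -47 0;-252 -105 0 0 0 -53 0;-272 -113 0 0 0 -58 0")

```text
clock: 5.17
position: [0.4967, 0.2976, 0.1695]
tool_rot: [0.994, 0.107, -0.001, -0.0]
force: [0.4, 0.1, -2.4]
grip_width: 0.173
gripper_force: 30.0
```

Request:
send_rows(commands="0 0 0 0 0 0 0;0 0 0 0 0 0 0;0 0 0 0 0 0 0;0 0 0 0 0 0 0")

```text
clock: 5.5
position: [0.4992, 0.2943, 0.1704]
tool_rot: [0.995, 0.103, -0.0, 0.0]
force: [-0.7, 0.0, -1.2]
grip_width: 0.171
gripper_force: 30.0
```

Run:
```python
from h import *
go(.494,.311,.041,15.6)
f,K,R,t=grab('wrist'); np.savez('w3.npz',f=f,K=K,R=R,t=t); save(f,'w3.png')
for c in((.5922,.2544),(.4387,.2111),(.3949,.3679),(.5502,.4097)): print(proj([*c,.022],K,R,t).round())
```

```text
t 5.5 pos [0.4992 0.2943 0.1704] yaw 11.77 F [-0.7  0.  -1.2] w 0.171
shift mm [ -1.5 -17.4 129.3] turn deg [ 0.02  0.06 -3.83]
[346. 100.]
[351. 281.]
[174. 292.]
[150. 112.]
```

View pics/w3.png

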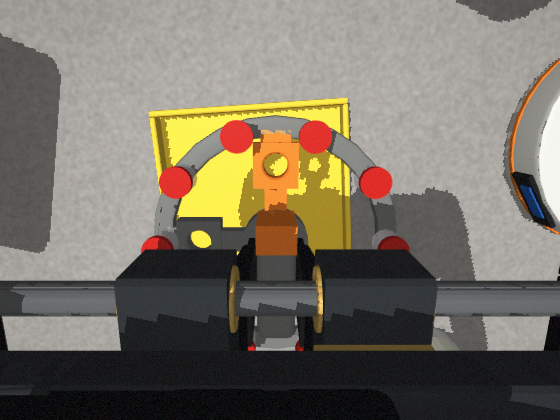

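The tray's far corners in the wrist view, (348,100) and (150,113), match my projections, so I'll centre over it and lower.

Request:
send_rows(commands="-1 -9 5 0 0 -2 0;-1 -17 15 0 0 -4 0;-1 -17 35 0 0 -4 0;-1 -17 55 0 0 -4 0;-1 -17 75 0 0 -4 0;-1 -17 90 0 0 -4 0;-1 -17 102 0 0 -4 0;-1 -17 110 0 0 -4 0;-1 -17 115 0 0 -4 0;-1 -17 115 0 0 -4 0")

```text
clock: 6.38
position: [0.4943, 0.3114, 0.0548]
tool_rot: [0.99, 0.138, -0.001, 0.0]
force: [-0.4, -0.2, -2.5]
grip_width: 0.173
gripper_force: 30.0
```

```bash
python3 -c "
from h import *
go(.494,.311,.041,15.6)"
```

```text
t 6.38 pos [0.4943 0.3114 0.0548] yaw 15.86 F [-0.4 -0.2 -2.5] w 0.173
shift mm [-0.3  0.3 13.8] turn deg [0.02 0.1  0.26]
```

Request:
send_rows(commands="0 0 4 0 0 0 0;0 0 8 0 0 0 0;0 0 10 0 0 0 0;0 0 12 0 0 0 0;0 0 13 0 0 0 0;0 0 13.5 0 0 0 0;0 0 13.5 0 0 0 0;0 0 13.5 0 0 0 0")

```text
clock: 7.05
position: [0.4949, 0.3116, 0.0426]
tool_rot: [0.99, 0.138, 0.0, -0.0]
force: [-0.8, 1.0, -2.0]
grip_width: 0.177
gripper_force: 30.0
```

Request:
send_rows(commands="0 0 0.5 0 0 0 0;0 0 1 0 0 0 0;0 0 1.5 0 0 0 0;0 0 1.5 0 0 0 0;0 0 1.5 0 0 0 0")

```text
clock: 7.47
position: [0.4949, 0.3117, 0.0411]
tool_rot: [0.99, 0.138, 0.0, -0.0]
force: [0.1, 0.1, -2.0]
grip_width: 0.176
gripper_force: 30.0
```

Request:
send_rows(commands="0 0 0.5 0 0 0 0;0 0 1 0 0 0 0;0 0 1 0 0 0 0;0 0 1.5 0 0 0 0;0 0 1.5 0 0 0 0")

```text
clock: 7.88
position: [0.495, 0.3117, 0.041]
tool_rot: [0.99, 0.138, -0.0, 0.0]
force: [-4.4, -2.2, 8.1]
grip_width: 0.174
gripper_force: 30.0
```

Contact with the tray floor: force has gone from −2 to +8 N. Releasing and rising.

Request:
send_rows(commands="0 0 -0.5 0 0 0 30;0 0 -0.5 0 0 0 60;0 0 -0.5 0 0 0 60;0 0 -0.5 0 0 0 60;0 0 -15 0 0 0 60;0 0 -40 0 0 0 60;0 0 -75 0 0 0 60;0 0 -110 0 0 0 60;0 0 -140 0 0 0 60;0 0 -140 0 0 0 60")

```text
clock: 8.72
position: [0.4987, 0.3135, 0.1879]
tool_rot: [0.99, 0.138, 0.006, -0.002]
force: [0.6, 0.7, 0.8]
grip_width: 0.6
gripper_force: 0.0
```

Run:
```python
from h import *
go(.4728,-.325,.18,36.9)
f,K,R,t=grab('wrist'); cups(f,K,R,t,'red',.031,(.494,.311))
np.savez('w4.npz',f=f,K=K,R=R,t=t)
```

```text
t 8.72 pos [0.4987 0.3135 0.1879] yaw 15.84 F [0.6 0.7 0.8] w 0.6
shift mm [-199.2  607.2    3.7] turn deg [-1.000e-02 -7.800e-01 -2.106e+01]
red 10 centre [0.4973 0.3122] r 0.0599 yaw mod36 -20.5
```

```bash
python3 -c "
from h import *
go(.59,.02,.225,0)"
```

```text
t 8.77 pos [0.4974 0.3128 0.1845] yaw 15.84 F [-0.2  0.2 -1.2] w 0.599
shift mm [  9.6 306.9 -41. ] turn deg [-0.17 -0.49 15.84]
```

Request:
send_rows(commands="1 20 -10 0 0 2 60;2 60 -25 0 0 4 60;3 100 -38 0 0 6 60;4 140 -38 0 0 8 60;5 180 -38 0 0 10 60;6 220 -38 0 0 12 60;8 255 -38 0 0 14 60;9 285 -38 0 0 15.8 60;9 305 -38 0 0 15.8 60;9 307 -38 0 0 15.8 60")

```text
clock: 9.6
position: [0.5872, 0.0153, 0.2153]
tool_rot: [1.0, -0.002, -0.001, 0.0]
force: [0.6, 0.5, 0.8]
grip_width: 0.598
gripper_force: 0.0
```

Request:
send_rows(commands="0 0 0 0 0 0 60;0 0 0 0 0 0 60;0 0 0 0 0 0 60")

```text
clock: 9.85
position: [0.5867, 0.0198, 0.2167]
tool_rot: [1.0, 0.001, -0.001, -0.0]
force: [-0.6, -0.0, -0.3]
grip_width: 0.6
gripper_force: 0.0
```

Run:
```python
from h import *
go(.4728,-.325,.21,36.9)
f,K,R,t=grab('wrist'); np.savez('w5.npz',f=f,K=K,R=R,t=t); 
P=[[.607+.042*np.cos(np.radians(a-46.5)),.019+.042*np.sin(np.radians(a-46.5)),.076] for a in (0,90,210)]
for p in P: print(proj(p,K,R,t).round(1), proj([p[0],p[1],.06],K,R,t).round(1))
c=proj([.607,.019,.06],K,R,t).round().astype(int); print(c)
x0,y0=max(c[0]-80,0),max(c[1]-80,0); save(cv2.resize(f[y0:y0+160,x0:x0+160],(600,600),interpolation=cv2.INTER_CUBIC),'w5.png'); print(x0,y0)
```

```text
t 9.85 pos [0.5867 0.0198 0.2167] yaw 0.12 F [-0.6 -0.  -0.3] w 0.6
shift mm [-114.6  344.6    6.7] turn deg [ -0.05   0.06 -36.78]
[314.1 142.5] [312.2 141.4]
[241.3 140.5] [243.  139.5]
[262.7 224.1] [263.3 219.3]
[277 175]
197 95
```

View pics/w5.png

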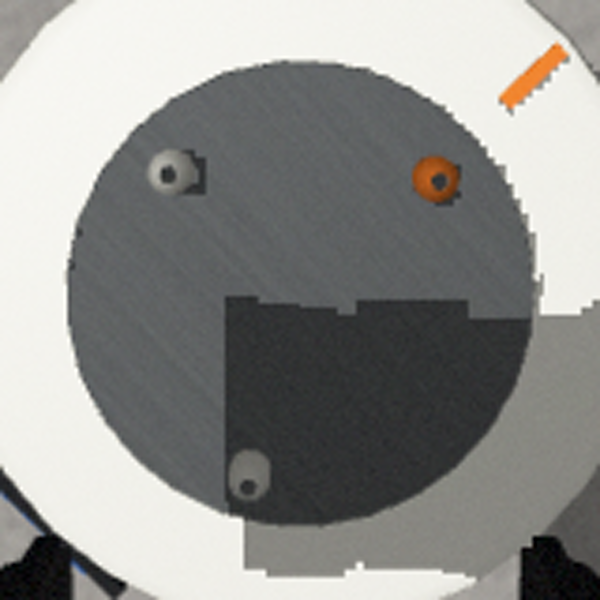

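The three stud tops in the crop are at (440,181) orange, (168,174) and (248,487). These match the projection for hub (0.607, 0.019), yaw −46.5°, to within 0.5 px. On to the fresh carousel.

Request:
send_rows(commands="-6 20 0 0 0 -3 60;-18 55 0 0 0 -7 60;-31 94 0 0 0 -12 60;-44 133 0 0 0 -17 60;-57 172 0 0 0 -22 60;-70 211 0 0 0 -27 60;-83 250 0 0 0 -31 60;-96 288 0 0 0 -35 60;-107 322 0 0 0 -36.8 60;-114 343 0 0 0 -36.8 60")

```text
clock: 10.73
position: [0.4726, -0.3263, 0.2176]
tool_rot: [0.949, 0.316, -0.0, 0.0]
force: [-0.7, 0.8, -0.9]
grip_width: 0.601
gripper_force: 0.0
```

Request:
send_rows(commands="0 0 10 0 0 0 60;0 0 20 0 0 0 60;0 0 20 0 0 0 60;0 0 20 0 0 0 60")

```text
clock: 11.07
position: [0.4734, -0.3223, 0.1959]
tool_rot: [0.948, 0.317, -0.001, -0.001]
force: [0.2, 0.4, 0.5]
grip_width: 0.599
gripper_force: 0.0
```

Run:
```python
from h import *
go(.4728,-.325,.050,36.9)
f,K,R,t=grab('wrist'); cups(f,K,R,t,'blue',.040,(.4728,-.325))
```

```text
t 11.07 pos [ 0.4734 -0.3223  0.1959] yaw 36.96 F [0.2 0.4 0.5] w 0.599
shift mm [ -2.1   2.2 145.9] turn deg [-0.17  0.02  0.06]
blue 10 centre [ 0.4718 -0.3258] r 0.06 yaw mod36 -35.03
```

Request:
send_rows(commands="-2 1 20 0 0 0 60;-3.4 2.2 50 0 0 0 60;-3.4 2.2 80 0 0 0 60;-3.4 2.2 105 0 0 0 60;-3.4 2.2 122 0 0 0 60;-3.4 2.2 133 0 0 0 60;-3.4 2.2 140 0 0 0 60;-3.4 2.2 145 0 0 0 60;-3.4 2.2 145 0 0 0 60;-3.4 2.2 145 0 0 0 60")

```text
clock: 11.95
position: [0.4728, -0.3286, 0.0536]
tool_rot: [0.949, 0.316, 0.0, 0.001]
force: [-0.6, -0.5, 0.1]
grip_width: 0.602
gripper_force: 0.0
```

```bash
python3 -c "
from h import *
go(.4718,-.3258,.050,36.97)"
```

```text
t 11.95 pos [ 0.4728 -0.3286  0.0536] yaw 36.85 F [-0.6 -0.5  0.1] w 0.602
shift mm [ 0.8 -2.9  3.6] turn deg [ 0.1  -0.02 -0.12]
```

Request:
send_rows(commands="0.8 -2 3 0 0 0 60;0.8 -2 3 0 0 0 60;0.8 -2 3 0 0 0 60;0.8 -2 3 0 0 0 60")

```text
clock: 12.28
position: [0.4717, -0.3263, 0.05]
tool_rot: [0.949, 0.316, 0.0, 0.0]
force: [0.9, 1.1, -0.0]
grip_width: 0.599
gripper_force: 0.0
```

```bash
python3 -c "
from h import *
go(.4718,-.3258,.050,36.97)"
```

```text
t 12.28 pos [ 0.4717 -0.3263  0.05  ] yaw 36.83 F [ 0.9  1.1 -0. ] w 0.599
shift mm [ 0.4 -0.4 -0. ] turn deg [ 0.04 -0.01 -0.14]
```

Request:
send_rows(commands="0 0 0 0 0 0 35;0 0 0 0 0 0 22;0 0 0 0 0 0 10;0 0 0 0 0 0 0;0 0 0 0 0 0 0;0 0 0 0 0 0 0;0 0 0 0 0 0 0", force=35)

```text
clock: 12.87
position: [0.4715, -0.3261, 0.0495]
tool_rot: [0.949, 0.316, -0.0, -0.0]
force: [-0.2, 0.7, -0.3]
grip_width: 0.177
gripper_force: 35.0
```

Request:
send_rows(commands="0 0 -4 0 0 0 0;0 0 -10 0 0 0 0;0 0 -20 0 0 0 0;0 0 -40 0 0 0 0;0 0 -65 0 0 0 0;0 0 -90 0 0 0 0;0 0 -115 0 0 0 0;0 0 -130 0 0 0 0;0 0 -135 0 0 0 0;0 0 -135 0 0 0 0")

```text
clock: 13.7
position: [0.4724, -0.3268, 0.1871]
tool_rot: [0.949, 0.316, 0.001, 0.002]
force: [-0.4, -0.4, -3.2]
grip_width: 0.17
gripper_force: 35.0
```

Run:
```python
from h import *
s=manip.read_state(); p=s['position']
go(.607,.019,.185,-46.5)
f,K,R,t=grab('wrist'); cups(f,K,R,t,'blue',p[2]-.036+.026,p[:2])
f,K,R,t=grab('top'); cups(f,K,R,t,'blue',p[2]-.036+.026,p[:2]); save(f[140:300,300:500],'t2.png')
```

```text
t 13.7 pos [ 0.4724 -0.3268  0.1871] yaw 36.84 F [-0.4 -0.4 -3.2] w 0.17
shift mm [ 315.1 -196.1    1.5] turn deg [ 0.15 -0.21 83.34]
blue 6 centre [ 0.4732 -0.3269] r 0.06 yaw mod36 -35.05
blue 0 centre [0. 0.] r 0.0 yaw mod36 -18.0
```

Request:
send_rows(commands="8 -5 0 0 0 3 0;28 -17 0 0 0 9 0;54 -34 0 0 0 15.5 0;81 -50 0 0 0 22 0;108 -67 0 0 0 28.5 0;135 -84 0 0 0 35 0;162 -101 0 0 0 41.5 0;189 -118 0 0 0 48 0;216 -134 0 0 0 54.5 0;243 -151 0 0 0 61 0")

```text
clock: 14.63
position: [0.5746, -0.0579, 0.182]
tool_rot: [0.977, -0.212, -0.002, 0.0]
force: [1.0, -0.5, -2.0]
grip_width: 0.176
gripper_force: 35.0
```

```bash
python3 -c "
from h import *
go(.607,.019,.185,-46.5)"
```

```text
t 14.63 pos [ 0.5746 -0.0579  0.182 ] yaw -24.49 F [ 1.  -0.5 -2. ] w 0.176
shift mm [ -2.4 -83.4  -3.1] turn deg [ 0.1   0.2  22.01]
```

Request:
send_rows(commands="-1 -22 0 0 0 6 0;-2 -43 -1 0 0 12 0;-2 -61 -2 0 0 17 0;-2 -74 -2 0 0 20 0;-2 -81 -2 0 0 22 0;-2 -83 -2 0 0 22 0;-2 -83 -2 0 0 22 0;-2 -83 -2 0 0 22 0;-2 -83 -2 0 0 22 0")

```text
clock: 15.38
position: [0.6071, 0.0164, 0.1857]
tool_rot: [0.92, -0.392, -0.001, 0.0]
force: [0.9, -0.4, -3.2]
grip_width: 0.172
gripper_force: 35.0
```

Run:
```python
from h import *
s=manip.read_state(); p=s['position']
go(.607,.019,.125,-46.5)
f,K,R,t=grab('wrist'); cups(f,K,R,t,'blue',p[2]-.036+.026,p[:2])
f,K,R,t=grab('top'); cups(f,K,R,t,'blue',p[2]-.036+.026,p[:2])
```

```text
t 15.38 pos [0.6071 0.0164 0.1857] yaw -46.17 F [ 0.9 -0.4 -3.2] w 0.172
shift mm [-1.9 -1.8 60.7] turn deg [0.06 0.05 0.33]
blue 6 centre [0.608  0.0165] r 0.0599 yaw mod36 -10.08
blue 0 centre [0. 0.] r 0.0 yaw mod36 -18.0
```

Request:
send_rows(commands="-1.5 -0.5 5 0 0 0.4 0;-2.5 -1 15 0 0 0.4 0;-2.5 -1 27 0 0 0.4 0;-2.5 -1 38 0 0 0.4 0;-2.5 -1 46 0 0 0.4 0;-2.5 -1 51 0 0 0.4 0;-2.5 -1 53 0 0 0.4 0;-2.5 -1 53 0 0 0.4 0;-2.5 -1 53 0 0 0.4 0")

```text
clock: 16.23
position: [0.6069, 0.0194, 0.1338]
tool_rot: [0.919, -0.395, 0.0, -0.0]
force: [-0.2, 0.4, -3.2]
grip_width: 0.174
gripper_force: 35.0
```

Run:
```python
from h import *
for i in range(3):
    s=manip.read_state(); p=s['position']
    f,K,R,t=grab('wrist'); cups(f,K,R,t,'blue',p[2]-.036+.026,p[:2]); go(.607,.019,.096,-46.5)
c=proj([.607,.019,.09],K,R,t); x0,y0=int(c[0]-100),int(c[1]-110)
save(cv2.resize(f[y0:y0+150,x0:x0+200],(800,600),interpolation=cv2.INTER_CUBIC),'w6.png')
```

```text
blue 6 centre [0.6078 0.0196] r 0.06 yaw mod36 -10.46
t 16.28 pos [0.6071 0.0194 0.1342] yaw -46.56 F [-0.1 -0.7 -2.6] w 0.172
shift mm [ 0.2  0.4 38.2] turn deg [-0.05 -0.05 -0.06]
blue 6 centre [0.6081 0.0195] r 0.0599 yaw mod36 -10.44
t 16.33 pos [0.6072 0.0194 0.1343] yaw -46.56 F [-0.1 -1.  -2.8] w 0.175
shift mm [ 0.1  0.5 38.3] turn deg [-0.06 -0.06 -0.06]
blue 6 centre [0.6082 0.0195] r 0.0599 yaw mod36 -10.47
t 16.38 pos [0.6072 0.0194 0.1344] yaw -46.56 F [ 0.5  0.5 -2.8] w 0.171
shift mm [ 0.1  0.5 38.4] turn deg [-0.06 -0.07 -0.06]
```

View pics/w6.png

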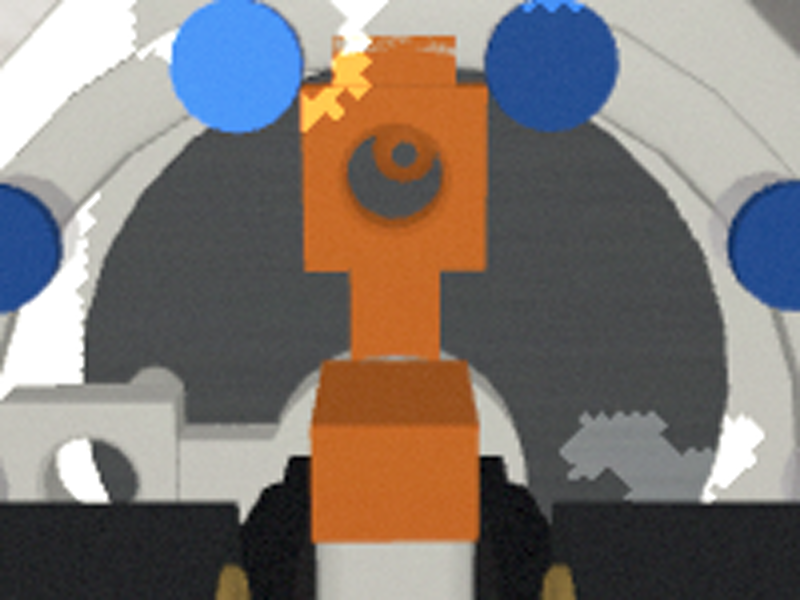

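The orange stud's tip is at crop (403,153), inside the hole whose top ring is centred at about (395,175). I'll work out the offset with parallax taken into account.

Run:
```python
from h import *
s=manip.read_state(); p=s['position']
f,K,R,t=grab('wrist'); c=proj([.607,.019,.09],K,R,t); x0,y0=int(c[0]-100),int(c[1]-110)
q=lambda u,v:(x0+u/4-.375,y0+v/4-.375)
st=onz(q(403,153),.076,K,R,t); ho=onz(q(395,173),p[2]-.036+.010,K,R,t)
d=(st-ho)[:2]; c,n=np.cos(np.radians(-46.5)),np.sin(np.radians(-46.5))
print(st,ho,'needed tool x,y mm',1e3*(c*d[0]+n*d[1]),1e3*(n*d[0]-c*d[1]))
print(np.array([.607,.019])+.042*np.array([c,n]))
```

```text
[ 0.63576404 -0.01136828  0.076     ] [ 0.63715774 -0.01114637  0.10842035] needed tool x,y mm -0.7983864616722292 1.163700471681686
[ 0.63591089 -0.01146572]
```

Request:
send_rows(commands="-0.5 1.1 4 0 0 0 0;-0.5 1.1 9 0 0 0 0;-0.5 1.1 14 0 0 0 0;-0.5 1.1 18 0 0 0 0;-0.5 1.1 21 0 0 0 0;-0.5 1.1 23 0 0 0 0;-0.5 1.1 24 0 0 0 0;-0.5 1.1 24 0 0 0 0;-0.5 1.1 24 0 0 0 0")

```text
clock: 17.18
position: [0.6056, 0.0191, 0.1096]
tool_rot: [0.919, -0.395, 0.0, -0.0]
force: [0.8, 0.1, -3.0]
grip_width: 0.172
gripper_force: 35.0
```

Run:
```python
from h import *
s=manip.read_state(); p=s['position']
f,K,R,t=grab('wrist'); cups(f,K,R,t,'blue',p[2]-.036+.026,p[:2]); go(.607,.019,.096,-46.5)
```

```text
blue 6 centre [0.6064 0.0192] r 0.06 yaw mod36 -10.44
t 17.23 pos [0.6057 0.019  0.1097] yaw -46.57 F [ 0.2 -1.3 -3. ] w 0.175
shift mm [ 0.9 -0.9 13.7] turn deg [-0.02 -0.02 -0.07]
```

Request:
send_rows(commands="0.3 -0.3 2 0 0 0 0;0.3 -0.3 4 0 0 0 0;0.3 -0.3 6 0 0 0 0;0.3 -0.3 8 0 0 0 0;0.3 -0.3 10 0 0 0 0;0.3 -0.3 11 0 0 0 0;0.3 -0.3 11 0 0 0 0")

```text
clock: 17.82
position: [0.6056, 0.019, 0.098]
tool_rot: [0.919, -0.395, -0.0, 0.0]
force: [-0.1, 0.4, -2.9]
grip_width: 0.171
gripper_force: 35.0
```

Request:
send_rows(commands="0 0 0.5 0 0 0 0;0 0 1 0 0 0 0;0 0 1.5 0 0 0 0;0 0 2 0 0 0 0;0 0 2 0 0 0 0;0 0 2 0 0 0 0")

```text
clock: 18.32
position: [0.6059, 0.019, 0.0965]
tool_rot: [0.919, -0.395, -0.0, -0.0]
force: [0.3, -0.0, -3.1]
grip_width: 0.171
gripper_force: 35.0
```

Sliding on freely with no side force. I'll creep down to contact.

Request:
send_rows(commands="0 0 0.4 0 0 0 0;0 0 0.8 0 0 0 0;0 0 1 0 0 0 0;0 0 1.2 0 0 0 0;0 0 1.2 0 0 0 0;0 0 1.2 0 0 0 0")

```text
clock: 18.82
position: [0.6059, 0.019, 0.0955]
tool_rot: [0.919, -0.395, 0.0, -0.0]
force: [-0.3, 0.7, -1.3]
grip_width: 0.171
gripper_force: 35.0
```

Request:
send_rows(commands="0 0 0.3 0 0 0 0;0 0 0.5 0 0 0 0;0 0 0.8 0 0 0 0;0 0 0.8 0 0 0 0;0 0 0.8 0 0 0 0")

```text
clock: 19.23
position: [0.606, 0.019, 0.0954]
tool_rot: [0.919, -0.395, 0.0, 0.0]
force: [-4.9, 0.9, 5.0]
grip_width: 0.173
gripper_force: 35.0
```

Contact at TCP 95.4 mm puts the underside at 59.9 mm, so it is home. Releasing and backing off straight up.

Request:
send_rows(commands="0 0 -0.3 0 0 0 30;0 0 -0.3 0 0 0 60;0 0 -0.3 0 0 0 60;0 0 -0.3 0 0 0 60;0 0 -10 0 0 0 60;0 0 -30 0 0 0 60;0 0 -60 0 0 0 60;0 0 -90 0 0 0 60;0 0 -120 0 0 0 60;0 0 -130 0 0 0 60")

```text
clock: 20.07
position: [0.6085, 0.0189, 0.2312]
tool_rot: [0.919, -0.395, 0.004, -0.002]
force: [0.7, -0.7, 0.5]
grip_width: 0.599
gripper_force: 0.0
```

Request:
send_rows(commands="-30 0 0 0 0 0 60;-60 0 0 0 0 0 60;-60 0 0 0 0 0 60;-60 0 0 0 0 0 60")

```text
clock: 20.4
position: [0.564, 0.0633, 0.2242]
tool_rot: [0.919, -0.394, 0.0, 0.0]
force: [1.1, -1.7, -0.1]
grip_width: 0.597
gripper_force: 0.0
```

Run:
```python
from h import *
f,K,R,t=grab('wrist'); cups(f,K,R,t,'blue',.086,(.607,.019)); go(.607,.019,.2,-46.5)
g,K2,R2,t2=grab('side'); save(np.hstack([cv2.resize(f,(400,300)),cv2.resize(g,(400,300))]),'end.png')
```

```text
blue 10 centre [0.6065 0.0195] r 0.0601 yaw mod36 -10.45
t 20.45 pos [0.5645 0.0627 0.2242] yaw -46.52 F [ 0.6 -0.5  0.5] w 0.598
shift mm [60.9 -0.8 24.2] turn deg [ 0.01 -0.02 -0.02]
```

View pics/end.png

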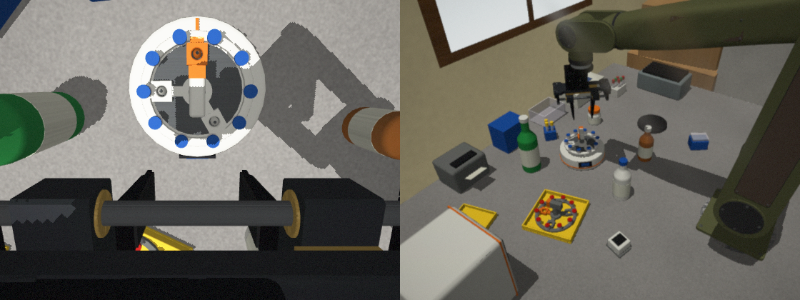

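The fresh carousel sits on all three studs, centred at (197,90) in the wrist view. The used one lies in the large tray at (556,214) in the side view, and the bystanders are standing. Handing in.

```bash
python3 -c "
from h import *
print(manip.sign_off())"
```

```text
the job is handed in; nothing more can be done
None
```

I lifted the used carousel off and set it flat in the large yellow tray, then slid the fresh one fully home on the studs and let go. Nothing else on the bench was disturbed, and the job was handed in at about 20.5 s of the 67 s allowed.

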